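# Unlock the folding lid stay and shut the instrument case

### The job

Shut the grey instrument case with the yellow meter inside: a folding stay locks its lid open, so first lift the stay's knee by its release bar until it is well past centre and stays unlocked when let go, then lower the lid and press it shut until the springy seal in its front rim is felt to be squeezed, so that the lid stays down on it; the seal does not stand equally high in every case. Stay and hinges are delicate: hold the bar lightly, go slowly, feel the force and never wrench the stay or push the lid hard, and leave the other things on the bench where they are.

Things in the scene. Friction and masses are not known exactly. Their poses are not given: they have to be found in the camera images.
- case: Grey open case fixed to the bench, 174 (x, depth) x 207 (y) x 90 mm high, walls 5 mm. Origin: under its middle, z up; -x is its front (carrying handle), the lid hinges along the back rim. The stay is outside its -y wall: two equal 86.5 mm flat links from a lower pivot on the wall (case x -25, z 50 mm) over the knee to a pivot on the lid's side edge 75 mm from the hinge line. 
- lid_hinge (a joint): Lid angle, rad: 0 = as found, leaning back 5 degrees past upright; grows as it comes down; 1.66 = level. Unlocked, friction (0.75 N m) holds it anywhere; damping (2 N m s/rad) makes fast pushing harder; 8 to 10 N at 150 mm from the hinge moves it slowly when high, about 3 N near shut. Shut is where the seal squeezes: felt from 1.62 to 1.70, unknown. Over 18 N on the lid is too hard.
- lid: The lid: grey shell 180 (hinge to lip) x 220 (along y) mm, outer face smooth and 20 mm out from the hinge line, skirts that go over the rim; 0.3 to 0.6 kg. Origin: middle of the hinge line, at case x +90, y 0, z 90 mm. Axes parallel to the case's when as found. The seal, a black strip in the front rim, meets its underside 171 mm from the hinge; it yields 1 mm per 3 N; press it to about 8 to 12 N.
- lid_lip (a point): Middle of the lid's free edge on the outer face: 180 mm from the hinge line along the lid and 20 mm out from it. As found it is 268 mm above the bench.
- knee (a joint): Fold of the stay, rad: 0 = locked, knee 6 mm past centre on its lower back side against a stop; 0.14 = links in line; grows as the knee is lifted up and forward; about 2.5 with the lid shut. A spring pulls it back to 0 if it is let go below about 0.45; from 0.55 on it stays unlocked. Lifting takes 5 to 7 N at first, 10 N at 0.6, 15 N at 1.2, since the stay then drags the stiff lid down.
- release_bar: Release bar: a level round steel bar, 12 mm diameter, 72 mm long with a 19 mm black end cap, sticking out from the knee to the case's -y side. Origin: its inner end on the knee pivot (case x 44, y -117, z 102 mm when locked). Lifting moves it on an arc of 86.5 mm about the lower pivot, first up and forward (case -x 0.66, z +0.75). Pinch it lightly from above across the bar (5 to 15 N is plenty) or push it from below.
- bar_grip (a point): Grip point on the release bar's axis, 50 mm out from the knee pivot.
- meter: Yellow hand-held meter, 145 x 70 x 44 mm, lying in the case. Origin: centre of its underside. Bystander.
- spool: Solder spool, 62 mm across, 32 mm high, on the bench right of the case. Bystander.
- fuse_tin: Flat red-and-white tin, 46 x 71 x 17 mm, left of the case. Bystander.
- tape: Blue tape roll, 66 mm across, 19 mm high, left of the case. Bystander.

How it is judged (in metres and radians):
On the way, in this order (a step that is already met when the one before it is completed fails the run):
1. the stay's knee is past centre and stays unlocked with nothing touching the release bar, the lid still high (value of joint knee above 0.4 rad and value of joint lid_hinge below 0.9 rad and contact force between release_bar and anything else below 0.1 N), for 0.5 s.
2. the lid is lowered past halfway (value of joint lid_hinge above 1 rad), for 0.1 s.
At the end, for the whole second after the job is handed in: The lid is down (angle above 1.6 rad), at rest, with the stay folded, and sits on its seal squeezed: lid and seal press on each other with more than 1.5 N (contact force between lid and case above 1.5 N and value of joint lid_hinge above 1.6 rad and velocity of joint lid_hinge below 0.05 rad/s and value of joint knee above 1.5 rad); the robot touches nothing.
It fails at once if the robot pushes on the lid with more than 18 N (contact force between lid and the fingers above 18 N or contact force between lid and the arm above 18 N).
It fails at once if the release bar is squeezed or wrenched with more than 50 N in all (contact force between release_bar and anything else above 50 N).
It fails at once if the lid comes down faster than 1.2 rad/s (velocity of joint lid_hinge above 1.2 rad/s).
It fails at once if the meter in the case is moved more than 3 cm (distance of meter from where it was at the start of the episode above 0.03 m).
It fails at once if a thing beside the case is moved more than 3 cm (distance of any of spool, fuse_tin, tape from where it was at the start of the episode above 0.03 m).
It also fails if it takes over 72 s, if anything falls off the work surface, if the arm or the gripper's body presses on something with over 40 N, if the wrist force passes 120 N, or if a joint passes its speed limit or range.

### The arm

A 7-joint arm with a two-finger parallel gripper is mounted at the origin on a cart in front of the work surface, level with it; the furniture and walls round the work are solid. World frame = base frame: x ahead of the robot, y to its left, z up, the work surface at z = 0. Lengths are in m, angles in degrees, forces in N, time in s.
With the tool pointing down it reaches from about 0.425 to 1.025 m from the base axis. Payload 9.4 kg.
Tool frame: the origin (TCP) lies at the very end of the fingers, on their centre line; the grasp point (between the pads) lies 19 mm behind it; z points along the fingers, y is the line along which they close (so a half turn about z gives the same grasp; the last joint's range is limited). The gripper opens to 93 mm and grips with 3 to 60 N. Pads are 15 mm wide; open, the fingers measure 128 mm over their backs; the gripper's body (75 mm by 188 mm) begins 65 mm behind the grasp point.
Start: joints at [72.955, 34.337, -0.143, 91.639, 0.103, 54.024, -4.572], TCP at [0.159, -0.707, 0.219] pointing down, gripper open.
Joint ranges: [-147.43, 147.43], [-19.82, 112.94], [-74.19, 73.91], [6.32, 146.72], [-59.91, 239.91], [6.04, 106.73], [-150.56, 150.56]. Speed limits (degrees/s): [127.2, 127.2, 172.46, 172.46, 180, 180, 180].

### API

Orientations are given as a 3x3 rotation matrix whose columns are the frame's x, y, z axes.
In Python, from cell import observe, snapshot, camera_model, job_done, search_frame, place_of gives the robot as it stands. The module is installed in compiled form; this text tells all that it offers.
- The arm moves only by the tool apply_moves, never from a script. Its argument "series" is a list of rows, each a list of 2 entries, a list of its own where there are three numbers: the shift along the tool's x, y, z in cm, then the turn, a rotation vector about the tool's x, y, z in rad. A call has 1 to 20 rows; each row shifts and turns the commanded pose from where the row before left it, along the tool's axes as they then stand; what a row does not reach is not made up. A row lasts 1/10 s, in which the tool goes at most 50 mm and 8.59 degrees, less where a joint would pass 70% of its speed; a pose out of reach is approached as far as the arm can. A call with a gripper value outside its range is refused whole. "hand" is the closure, from 0 (fully open) to 1 (shut), set as the call begins (left out, the last holds). The fingers move at their own pace and stop on an object; "force" is the grip in N (left out, the last holds). Time passes only in rows, so rows that do not move let the fingers close. It gives the time, the measured TCP pose, the force, the opening and the grip force at its end, in the units of the state.
- observe(): the state, without advancing time (a new reading comes with each control period).
- snapshot(name): name is "scene" or "top" or "wrist"; returns (picture, depth): 384x512x3 uint8, red, green, blue; 384x512 float32, m along the optical axis (not along the pixel's ray), 0 where there is no reading.
- camera_model(name): a dict with "fx", "fy", "cx", "cy" (pixels), "position" and "rotation" of the camera in the world. Camera axes: x right, y up, looking along -z (the intrinsics and any distortion apply to the point x, -y, -z); pixel columns grow to the right and rows downward; lengths in m; the calibration is good to about 2 mm. A picture is of the moment at which its call begins: read the wrist's pose just before it. camera_model takes no time and is no camera call; for the wrist camera it gives the pose at the moment of the call.
- job_done(): hands the job in; it is judged then, once.
Trained networks look in the newest picture that a camera, given by its name, has taken for a name from the list of things; names that differ only in an ending like _2 or _b are one class to them, and where a whole thing is asked for, a point or a joint stands for the part that bears it (a point fixed in the world has none). Each returns a list of dicts, best first, with "p" (0 to 1); they miss things now and then, are a little off and sometimes report something else, mostly with a low value. They report only what shows in the picture. A call takes as long as a camera call.
- search_frame(thing, camera): "centre" ([column, row] in pixels, amid what is visible of it).
- place_of(thing, camera): "centre" ([column, row] in pixels: a listed point, or the origin of a listed thing).
The state is a dict: "t": time; "joints": joint angles; "qd": joint speeds; "joint_torque": joint torques, N m; "position": TCP position; "tool_rot": TCP orientation; "ft_force": force on the tool from outside, world axes, zero at the start; "ft_torque": the same for the moment, N m; "grip_width": finger opening in m; "grip_force": force on a finger pad.
Only numpy, scipy, OpenCV 4.12 (cv2) and the standard library are available. Lean on these libraries where they do the work, as an engineer would, in place of code of your own. Each camera call takes 0.05 s, during which the arm holds its last target. There are 200 camera calls.

## Working session

There is one attempt and no reset: what is moved stays moved. The work goes in short steps, Python scripts to look and compute and a tool call to move; the robot and the scene stay as the last step left them, time stands still between calls to the robot, and variables do not carry over. Pictures are saved under pics/ and viewed, at most 10 in all, crops included, and the job is handed in when it is done.

Besides the shell and the picture viewer there is one more tool, called after "Request:" as name(argument=value, ...), one argument or row to a line, values as JSON. apply_moves: Moves the arm, as the interface text tells. Its arguments: {"type":"object","properties":{"series":{"type":"array","items":{"type":"array"}},"hand":{"type":"number"},"force":{"type":"number"}},"required":["series"]}

```bash
mkdir -p pics
cat > h.py <<'E'
import numpy as np, cv2
from cell import *
def px2w(cam,u,v,d,m=None):
    m=m or camera_model(cam)
    p=np.array([(u-m['cx'])/m['fx']*d,-(v-m['cy'])/m['fy']*d,-d])
    return np.array(m['position'])+np.array(m['rotation'])@p
def w2px(cam,P,m=None):
    m=m or camera_model(cam)
    p=np.array(m['rotation']).T@(np.array(P)-np.array(m['position']))
    return np.array([m['cx']+m['fx']*p[0]/-p[2], m['cy']-m['fy']*p[1]/-p[2]])
E
python3 - <<'E'
from h import *
np.set_printoptions(precision=4,suppress=True)
s=observe();print(s['t'],s['position'],s['tool_rot'])
ims=[]
for c in ['scene','top']:
    im,d=snapshot(c);ims.append(im);np.save(f'd_{c}.npy',d)
    m=camera_model(c);print(c,m)
    for t in ['case','lid','lid_lip','release_bar','bar_grip','meter','spool','fuse_tin','tape']:
        r=place_of(t,c)[:1]
        for q in r:
            u,v=q['centre'];dd=d[int(v),int(u)]
            print(t,q['p'],u,v,dd,px2w(c,u,v,dd))
    cv2.imwrite(f'pics/{c}0.png',im[:,:,::-1])
E
```

```text
0.0 [ 0.1586 -0.707   0.2178] [[ 0.9757  0.219  -0.0005]
 [ 0.219  -0.9757  0.0014]
 [-0.0001 -0.0015 -1.    ]]
scene {'fx': 353.30537139851015, 'fy': 353.30537139851015, 'cx': 258.8892852586541, 'cy': 191.33294370873006, 'position': array([-0.0475,  0.3673,  0.9379]), 'rotation': array([[-0.6293,  0.5774, -0.5202],
       [-0.7771, -0.4578,  0.432 ],
       [ 0.0113,  0.6761,  0.7367]])}
case 0.73 246.6 228.6 1.1112173 [ 0.4873 -0.0291  0.0396]
lid 0.93 234.9 189.9 1.1520678 [ 0.6038 -0.0718  0.0915]
lid_lip 0.91 230.9 140.3 1.4675802 [ 0.9116 -0.2734 -0.0012]
release_bar 0.65 277.0 186.2 1.1424599 [ 0.5196 -0.1794  0.1082]
bar_grip 0.51 290.5 184.4 1.1500052 [ 0.4991 -0.2198  0.1071]
meter 0.68 249.7 224.0 1.1260885 [ 0.4967 -0.0488  0.0376]
spool 0.56 355.2 191.5 1.232722 [ 0.382  -0.4261  0.0332]
fuse_tin 0.55 189.7 298.7 0.9759317 [0.4093 0.23   0.0163]
tape 0.67 166.9 283.5 1.0230671 [0.4983 0.2545 0.0008]
top {'fx': 402.29076195565546, 'fy': 402.29076195565546, 'cx': 250.77509104402023, 'cy': 184.61968327374842, 'position': array([ 0.2374, -0.0813,  1.6195]), 'rotation': array([[-0.0132,  0.9827, -0.1846],
       [-0.9999, -0.0136, -0.0012],
       [-0.0037,  0.1845,  0.9828]])}
case 0.71 241.7 192.0 1.6074963 [ 0.5056 -0.0426  0.0344]
lid 0.76 245.9 168.2 1.5971992 [ 0.5966 -0.0608  0.0619]
lid_lip 0.67 247.9 145.4 1.4004213 [ 0.6302 -0.0714  0.2684]
release_bar 0.38 273.7 182.9 1.6422069 [ 0.5462 -0.1729  0.0065]
bar_grip 0.56 290.9 185.6 1.6503162 [ 0.5359 -0.2437 -0.0038]
meter 0.88 245.5 188.5 1.5950029 [ 0.517  -0.0582  0.0492]
spool 0.48 344.3 219.7 1.5859196 [ 0.3894 -0.4461  0.034 ]
fuse_tin 0.55 173.1 217.1 1.6121012 [0.4112 0.2338 0.0123]
tape 0.4 167.3 195.1 1.6433859 [ 0.5032  0.2623 -0.0022]
```

View pics/scene0.png

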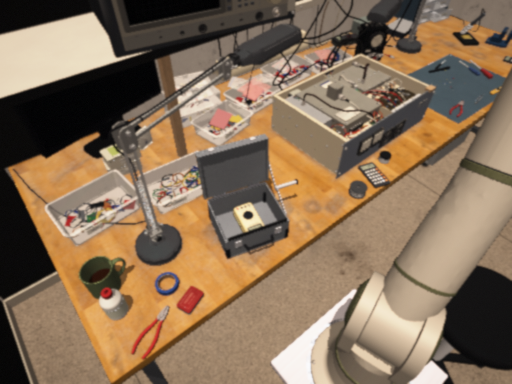

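View pics/top0.png

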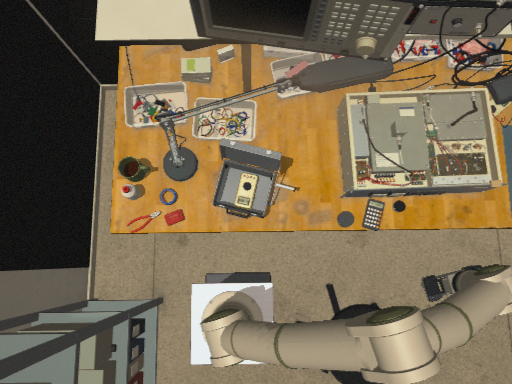

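Run:
```python
from h import *
np.set_printoptions(precision=4,suppress=True)
C={}
for c in ['scene','top']:
    d=np.load(f'd_{c}.npy');m=camera_model(c);v,u=np.mgrid[0:384,0:512]
    p=np.stack([(u-m['cx'])/m['fx']*d,-(v-m['cy'])/m['fy']*d,-d],-1)
    P=p@np.array(m['rotation']).T+np.array(m['position']);P[d==0]=9;C[c]=P
    Q=P.reshape(-1,3)
    box=lambda a,b,z0,z1:Q[(Q[:,0]>a[0])&(Q[:,0]<a[1])&(Q[:,1]>b[0])&(Q[:,1]<b[1])&(Q[:,2]>z0)&(Q[:,2]<z1)]
    R=box((.35,.72),(-.24,.15),.08,.10);R=R.astype(np.float32)
    print(c,'rim',len(R),cv2.minAreaRect(R[:,:2]))
    # lid inner plate
    L=box((.55,.68),(-.2,.1),.13,.25)
    n=np.linalg.svd(L-L.mean(0))[2][2] if len(L)<5000 else 0
    print('lid',len(L),L.mean(0),n)
    T=box((.55,.7),(-.2,.1),.255,.275).astype(np.float32);print('top edge',len(T),cv2.minAreaRect(T[:,:2]) if len(T)>3 else 0)
    B=box((.42,.62),(-.27,-.165),.05,.2);print('bar',len(B));print(B[:40])
    for z0,z1 in((.27,.35),(.35,.45),(.45,.6),(.6,.9)):
        H=box((.3,1.0),(-.4,.4),z0,z1)
        if len(H):print('high',z0,len(H),H.min(0),H.max(0))
```

```text
Traceback (most recent call last):
cv2.error: OpenCV(4.12.0) /io/opencv/modules/imgproc/src/convhull.cpp:143: error: (-215:Assertion failed) total >= 0 && (depth == CV_32F || depth == CV_32S) in function 'convexHull'
```

Run:
```python
import cv2
a=cv2.imread('pics/scene0.png')[120:260,180:310];b=cv2.imread('pics/top0.png')[125:225,205:310]
a=cv2.resize(a,None,fx=3.9,fy=3.9,interpolation=2)[:546,:400];b=cv2.resize(b,(400,381))
import numpy as np
a2=cv2.resize(cv2.imread('pics/scene0.png')[120:260,180:310],(400,430),interpolation=2)
o=np.zeros((430,800,3),np.uint8);o[:430,:400]=a2;o[:381,400:]=b;cv2.imwrite('pics/crop.png',o)
```

```text
(no output)
```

View pics/crop.png

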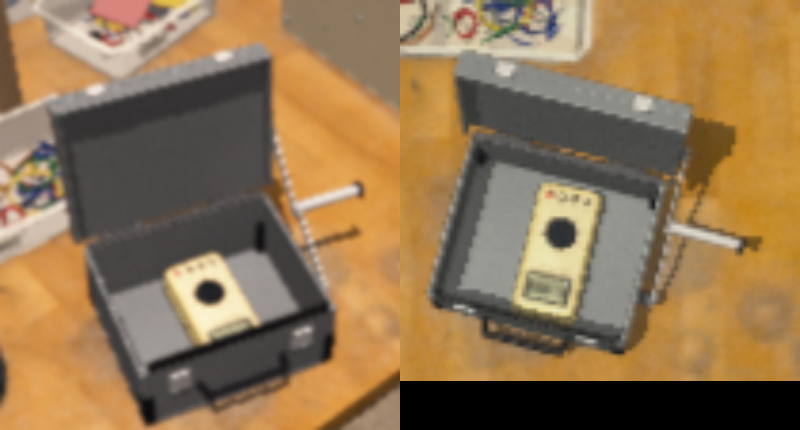

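The crop shows the bar pointing right (top view, about pixels (276,185) to (296,188)), and the case yawed about 10°.

```bash
cat > fit.py <<'E'
from h import *
np.set_printoptions(precision=4,suppress=True)
for c in ['scene','top']:
    d=np.load(f'd_{c}.npy');m=camera_model(c);v,u=np.mgrid[0:384,0:512]
    p=np.stack([(u-m['cx'])/m['fx']*d,-(v-m['cy'])/m['fy']*d,-d],-1)
    P=p@np.array(m['rotation']).T+np.array(m['position']);P[d==0]=9
    Q=P.reshape(-1,3)
    box=lambda a,b,z0,z1:Q[(Q[:,0]>a[0])&(Q[:,0]<a[1])&(Q[:,1]>b[0])&(Q[:,1]<b[1])&(Q[:,2]>z0)&(Q[:,2]<z1)]
    A=lambda X:cv2.minAreaRect(np.ascontiguousarray(X[:,:2],dtype=np.float32))
    R=box((.35,.72),(-.17,.12),.08,.10)
    print(c,'rim',len(R),A(R))
    L=box((.55,.68),(-.2,.1),.13,.25)
    print('lid',len(L),L.mean(0),np.linalg.svd(L-L.mean(0),full_matrices=False)[2][2])
    T=box((.55,.7),(-.2,.1),.255,.275);print('top edge',len(T),A(T) if len(T)>3 else 0)
    B=box((.42,.62),(-.27,-.165),.05,.2);print('bar',len(B));print(B[::3][:20])
    for z0,z1 in((.28,.35),(.35,.45),(.45,.6),(.6,.9)):
        H=box((.3,1.0),(-.4,.4),z0,z1)
        if len(H):print('high',z0,len(H),H.min(0),H.max(0))
E
python3 fit.py
```

```text
scene rim 880 ((0.516496479511261, -0.056445732712745667), (0.23038163781166077, 0.18782277405261993), 74.49028015136719)
lid 2205 [ 0.6126 -0.0777  0.1916] [ 0.958  -0.2699 -0.0967]
top edge 506 ((0.6168946623802185, -0.07849647104740143), (0.2205517441034317, 0.031149249523878098), 74.62884521484375)
bar 368
[[ 0.5878 -0.1786  0.1994]
 [ 0.5883 -0.1709  0.1991]
 [ 0.5867 -0.1655  0.199 ]
 [ 0.584  -0.1756  0.1953]
 [ 0.5898 -0.1723  0.1889]
 [ 0.5821 -0.1782  0.191 ]
 [ 0.5869 -0.1699  0.1881]
 [ 0.5803 -0.1768  0.1889]
 [ 0.5889 -0.1676  0.1837]
 [ 0.5862 -0.1778  0.1799]
 [ 0.5698 -0.1761  0.1925]
 [ 0.5854 -0.173   0.1789]
 [ 0.5738 -0.1756  0.1857]
 [ 0.5875 -0.1666  0.1767]
 [ 0.5837 -0.1759  0.1741]
 [ 0.5698 -0.1764  0.1839]
 [ 0.5873 -0.1707  0.1702]
 [ 0.5815 -0.1784  0.17  ]
 [ 0.5759 -0.1862  0.1696]
 [ 0.5881 -0.1757  0.1623]]
high 0.28 458 [ 0.6508 -0.0861  0.2804] [0.9702 0.2125 0.3495]
high 0.35 6132 [ 0.6545 -0.3999  0.3501] [0.9997 0.394  0.45  ]
high 0.45 7891 [ 0.8267 -0.3996  0.45  ] [1.     0.3814 0.6   ]
high 0.6 67 [0.9135 0.0292 0.6   ] [0.9462 0.0824 0.6091
[... 396 characters left out ...]
7  -0.1732  0.1814]
 [ 0.5876 -0.1705  0.1634]
 [ 0.5852 -0.1884  0.1726]
 [ 0.5859 -0.1747  0.1543]
 [ 0.5853 -0.1679  0.141 ]
 [ 0.5715 -0.1754  0.1994]
 [ 0.584  -0.1685  0.1302]
 [ 0.5719 -0.1764  0.1816]
 [ 0.5834 -0.1692  0.1158]
 [ 0.5697 -0.1768  0.1749]
 [ 0.5817 -0.1697  0.1059]
 [ 0.5815 -0.1706  0.0896]
 [ 0.5663 -0.1816  0.1561]
 [ 0.5719 -0.1661  0.0969]
 [ 0.5592 -0.1815  0.1537]
 [ 0.5643 -0.1727  0.1135]
 [ 0.561  -0.166   0.0922]]
high 0.28 146 [ 0.6563 -0.0832  0.2801] [0.9505 0.2117 0.3498]
high 0.35 4424 [ 0.6576 -0.3998  0.3503] [1.   0.4  0.45]
high 0.45 5415 [ 0.8288 -0.3998  0.45  ] [0.9999 0.3996 0.6   ]
high 0.6 3854 [ 0.8513 -0.3998  0.6   ] [0.9362 0.0823 0.739 ]
```

```bash
cat > kin.py <<'E'
import numpy as np
from scipy.optimize import brentq
L=np.array([-25.,50]);H=np.array([90.,90])
al=lambda a:np.array([-np.sin(a-.0873),np.cos(a-.0873)]);ou=lambda a:np.array([np.cos(a-.0873),np.sin(a-.0873)])
U=lambda a:H+75*al(a)+8*ou(a)
def k_of(a):
    d=min(np.linalg.norm(U(a)-L)/173,1);return .14+2*np.arccos(d)
def knee(a):
    v=U(a)-L;t=np.arctan2(v[1],v[0])+(k_of(a)-.14)/2
    return L+86.5*np.array([np.cos(t),np.sin(t)])
yaw=np.radians(-15.2);O=np.array([.512,-.049,0])
Rz=np.array([[np.cos(yaw),-np.sin(yaw),0],[np.sin(yaw),np.cos(yaw),0],[0,0,1]])
c2w=lambda x,y,z:O+Rz@(np.array([x,y,z])/1000)
E
python3 - <<'E'
from kin import *
np.set_printoptions(precision=3,suppress=True)
for a in [0,.01,.02,.05,.1,.15,.2,.3,.4,.5,.6,.7,.8,1,1.2,1.4,1.6,1.66]:
    print(a,round(k_of(a),3),knee(a),'lip',H+180*al(a)+20*ou(a))
print(c2w(44,-117,102),c2w(44,-167,102))
E
python3 - <<'E'
from h import *
d=np.load('d_top.npy');m=camera_model('top');np.set_printoptions(precision=3,suppress=True)
for c in ['top','scene']:
    d=np.load(f'd_{c}.npy');m=camera_model(c);v,u=np.mgrid[0:384,0:512]
    p=np.stack([(u-m['cx'])/m['fx']*d,-(v-m['cy'])/m['fy']*d,-d],-1)
    P=(p@np.array(m['rotation']).T+np.array(m['position'])).reshape(-1,3)[d.ravel()>0]
    print(c)
    for y in np.arange(-.4,.2,.05):
        S=P[(P[:,1]>y)&(P[:,1]<y+.05)&(P[:,2]>.275)&(P[:,0]>.3)&(P[:,0]<.95)]
        if len(S): i=S[:,0].argmin();print(round(y,2),S[i],'low',S[S[:,2].argmin()])
E
```

```text
0 0.285 [ 35.619 111.705] lip [125.618 267.571]
0.01 0.346 [ 33.49  113.727] lip [123.84  267.918]
0.02 0.393 [ 31.75  115.282] lip [122.06  268.248]
0.05 0.5 [ 27.454 118.781] lip [116.699 269.129]
0.1 0.634 [ 21.524 122.923] lip [107.712 270.239]
0.15 0.742 [ 16.236 126.039] lip [ 98.682 270.899]
0.2 0.837 [ 11.28  128.524] lip [ 89.63  271.107]
0.3 1.005 [  1.949 132.195] lip [ 71.551 270.166]
0.4 1.155 [ -6.866 134.578] lip [ 53.657 267.424]
0.5 1.293 [-15.265 135.95 ] lip [ 36.126 262.909]
0.6 1.424 [-23.26  136.482] lip [ 19.133 256.667]
0.7 1.549 [-30.824 136.304] lip [  2.848 248.759]
0.8 1.669 [-37.911 135.531] lip [-12.566 239.265]
1 1.899 [-50.419 132.681] lip [-40.176 215.913]
1.2 2.115 [-60.219 129.006] lip [-62.596 187.541]
1.4 2.316 [-66.503 125.893] lip [-78.933 155.281]
1.6 2.496 [-67.85  125.141] lip [-88.535 120.418]
1.66 2.544 [-66.925 125.661] lip [-90.038 109.657]
[ 0.524 -0.173  0.102] [ 0.511 -0.222  0.102]
top
-0.4 [ 0.783 -0.361  0.392] low [ 0.794 -0.391  0.376]
-0.35 [ 0.774 -0.307  0.4  ] low [ 0.784 -0.345  0.375]
-0.3 [ 0.773 -0.285  0.394] low [ 0.78  
[... 528 characters left out ...]
 0.282]
scene
-0.4 [ 0.781 -0.354  0.398] low [ 0.787 -0.368  0.377]
-0.35 [ 0.772 -0.304  0.383] low [ 0.779 -0.331  0.379]
-0.3 [ 0.773 -0.285  0.392] low [ 0.786 -0.292  0.381]
-0.25 [ 0.769 -0.209  0.405] low [ 0.787 -0.202  0.377]
-0.2 [ 0.773 -0.188  0.385] low [ 0.78  -0.185  0.369]
-0.15 [ 0.763 -0.102  0.38 ] low [ 0.77  -0.116  0.375]
-0.1 [ 0.748 -0.05   0.378] low [ 0.948 -0.052  0.277]
-0.05 [ 0.631 -0.02   0.275] low [ 0.631 -0.02   0.275]
-0.0 [0.718 0.045 0.415] low [0.73  0.016 0.372]
0.05 [0.703 0.1   0.376] low [0.708 0.093 0.369]
0.1 [0.686 0.15  0.408] low [0.692 0.144 0.368]
0.15 [0.651 0.197 0.282] low [0.659 0.186 0.276]
0.2 [0.658 0.205 0.37 ] low [0.658 0.207 0.275]
```

```bash
cat >> kin.py <<'E'
from scipy.spatial.transform import Rotation as Ro
def plan(p0,R0,p1,R1,n):
    """constant per-row shift (cm, tool axes) and turn (rad)"""
    R0=np.array(R0);w=Ro.from_matrix(R0.T@R1).as_rotvec()/n
    S=sum(Ro.from_rotvec(w*i).as_matrix() for i in range(n))
    s=np.linalg.solve(S,R0.T@(np.array(p1)-np.array(p0)))
    return np.round(s*100,3),np.round(w,4)
def Rdown(deg): # tool y at world heading deg, z down
    t=np.radians(deg);y=np.array([np.cos(t),np.sin(t),0]);z=np.array([0,0,-1.]);return np.stack([np.cross(y,z),y,z],1)
E
python3 - <<'E'
from kin import *;from cell import *
s=observe()
print(plan(s['position'],s['tool_rot'],[.511,-.222,.25],Rdown(-15.2),20))
print(camera_model('wrist')['position']-s['position'])
E
```

```text
(array([ 3.083, -0.648, -0.157]), array([ 0.    ,  0.    , -0.0542]))
[0.06813942 0.0166944  0.16558604]
```

Request:
apply_moves(
  series=[
    [[3.08, -0.65, -0.16], [0, 0, -0.0542]],
    [[3.08, -0.65, -0.16], [0, 0, -0.0542]],
    [[3.08, -0.65, -0.16], [0, 0, -0.0542]],
    [[3.08, -0.65, -0.16], [0, 0, -0.0542]],
    [[3.08, -0.65, -0.16], [0, 0, -0.0542]],
    [[3.08, -0.65, -0.16], [0, 0, -0.0542]],
    [[3.08, -0.65, -0.16], [0, 0, -0.0542]],
    [[3.08, -0.65, -0.16], [0, 0, -0.0542]],
    [[3.08, -0.65, -0.16], [0, 0, -0.0542]],
    [[3.08, -0.65, -0.16], [0, 0, -0.0542]],
    [[3.08, -0.65, -0.16], [0, 0, -0.0542]],
    [[3.08, -0.65, -0.16], [0, 0, -0.0542]],
    [[3.08, -0.65, -0.16], [0, 0, -0.0542]],
    [[3.08, -0.65, -0.16], [0, 0, -0.0542]],
    [[3.08, -0.65, -0.16], [0, 0, -0.0542]],
    [[3.08, -0.65, -0.16], [0, 0, -0.0542]],
    [[3.08, -0.65, -0.16], [0, 0, -0.0542]],
    [[3.08, -0.65, -0.16], [0, 0, -0.0542]],
    [[3.08, -0.65, -0.16], [0, 0, -0.0542]],
    [[3.08, -0.65, -0.16], [0, 0, -0.0542]],
  ],
  hand=0,
  force=15,
)

```text
t: 3.0
position: [0.5108, -0.2209, 0.2508]
tool_rot: [[0.261, 0.965, 0.0], [0.965, -0.261, -0.0], [-0.0, 0.001, -1.0]]
ft_force: [0.2, -0.5, -0.2]
grip_width: 0.0928
grip_force: 0.0
```

Run:
```python
from kin import *;from h import *
np.set_printoptions(precision=4,suppress=True)
s=observe();print(s['t'],s['position'],s['tool_rot'],s['ft_force'])
m=camera_model('wrist');im,d=snapshot('wrist');np.save('d_w.npy',d)
for t in ['release_bar','bar_grip','lid_lip']:
    for q in place_of(t,'wrist')[:1]:
        u,v=q['centre'];dd=d[int(v),int(u)];print(t,q['p'],u,v,dd,px2w('wrist',u,v,dd,m))
print('pred',w2px('wrist',c2w(44,-117,102),m),w2px('wrist',c2w(44,-167,102),m))
v,u=np.mgrid[0:384,0:512]
p=np.stack([(u-m['cx'])/m['fx']*d,-(v-m['cy'])/m['fy']*d,-d],-1)
P=(p@np.array(m['rotation']).T+np.array(m['position'])).reshape(-1,3)[d.ravel()>0]
C=(P-O)@Rz*1000
B=C[(C[:,1]<-125)&(C[:,1]>-210)&(C[:,2]>80)&(C[:,2]<125)&(abs(C[:,0]-40)<30)]
print('bar case frame',len(B),B.min(0),B.max(0),np.median(B,0),np.polyfit(B[:,1],B[:,0],1))
cv2.imwrite('pics/w1.png',im[:,:,::-1])
```

```text
3.0 [ 0.5108 -0.2209  0.2508] [[ 0.2607  0.9654  0.0005]
 [ 0.9654 -0.2607 -0.0002]
 [-0.0001  0.0005 -1.    ]] [ 0.1564 -0.5099 -0.1593]
release_bar 0.56 255.6 126.3 0.29806778 [ 0.5233 -0.172   0.1137]
bar_grip 0.8 250.2 179.1 0.31650403 [ 0.5053 -0.2192  0.1079]
pred [256.4318 126.7774] [256.2781 178.7427]
bar case frame 933 [  31.8504 -194.4543   97.4532] [  49.7799 -125.0514  112.6762] [  40.8246 -160.2984  106.9978] [ 0.0061 41.4808]
```

View pics/w1.png

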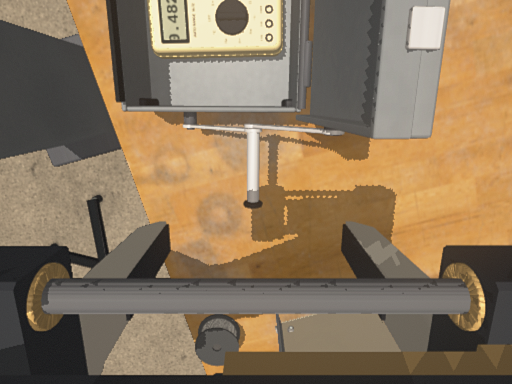

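Run:
```python
from kin import *;from cell import *
s=observe();t=c2w(41,-170,83);print(t)
print(plan(s['position'],s['tool_rot'],t,Rdown(-15.2),8))
```

```text
[ 0.50699352 -0.22380256  0.083     ]
(array([-0.035, -0.038,  2.099]), array([0.0001, 0.    , 0.    ]))
```

Request:
apply_moves(
  series=[
    [[-0.04, -0.04, 2.1], [0, 0, 0]],
    [[-0.04, -0.04, 2.1], [0, 0, 0]],
    [[-0.04, -0.04, 2.1], [0, 0, 0]],
    [[-0.04, -0.04, 2.1], [0, 0, 0]],
    [[-0.04, -0.04, 2.1], [0, 0, 0]],
    [[-0.04, -0.04, 2.1], [0, 0, 0]],
    [[-0.04, -0.04, 2.1], [0, 0, 0]],
    [[-0.04, -0.04, 2.1], [0, 0, 0]],
    [[0, 0, 0], [0, 0, 0]],
    [[0, 0, 0], [0, 0, 0]],
  ],
)

```text
t: 4.2
position: [0.5063, -0.2253, 0.0826]
tool_rot: [[0.264, 0.964, -0.001], [0.964, -0.264, -0.0], [-0.0, -0.001, -1.0]]
ft_force: [0.5, 0.1, 0.2]
grip_width: 0.0933
grip_force: 0.0
```

Request:
apply_moves(
  series=[
    [[0, 0, 0], [0, 0, 0]],
    [[0, 0, 0], [0, 0, 0]],
    [[0, 0, 0], [0, 0, 0]],
    [[0, 0, 0], [0, 0, 0]],
  ],
  hand=0.8,
  force=6,
)

```text
t: 4.6
position: [0.5067, -0.2246, 0.0831]
tool_rot: [[0.263, 0.965, 0.001], [0.965, -0.263, -0.0], [-0.0, 0.001, -1.0]]
ft_force: [0.4, 0.1, 0.1]
grip_width: 0.0657
grip_force: 0.0
```

Run:
```python
from kin import *;from h import *
np.set_printoptions(precision=4,suppress=True)
s=observe();print(s['t'],s['position'],s['ft_force'],s['grip_width'],s['grip_force'])
m=camera_model('wrist');im,d=snapshot('wrist')
v,u=np.mgrid[0:384,0:512]
p=np.stack([(u-m['cx'])/m['fx']*d,-(v-m['cy'])/m['fy']*d,-d],-1)
P=(p@np.array(m['rotation']).T+np.array(m['position'])).reshape(-1,3)[d.ravel()>0]
C=(P-O)@Rz*1000;print('tcp case',(s['position']-O)@Rz*1000)
B=C[(C[:,1]<-125)&(C[:,1]>-155)&(C[:,2]>80)&(C[:,2]<125)&(abs(C[:,0]-40)<30)]
print(len(B),B.min(0),B.max(0),np.median(B,0))
cv2.imwrite('pics/w2.png',im[:,:,::-1])
```

```text
4.6 [ 0.5067 -0.2246  0.0831] [0.4191 0.1069 0.0781] 0.0656648074244497 0.0
tcp case [  40.9149 -170.8158   83.1441]
1658 [  34.6882 -154.9653  101.057 ] [  46.4456 -125.0064  109.6424] [  40.3202 -139.4985  106.9749]
```

View pics/w2.png

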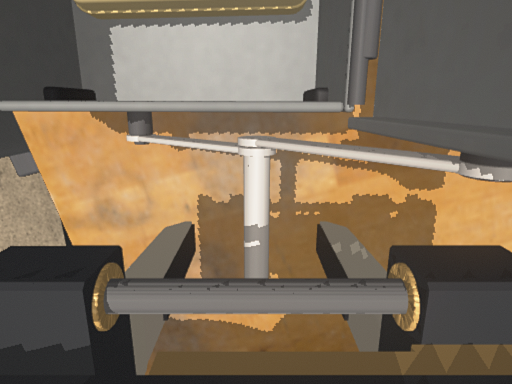

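The bar, column ~256, is centred between the fingers. I'll close lightly.

Request:
apply_moves(
  series=[
    [[0, 0, 0], [0, 0, 0]],
    [[0, 0, 0], [0, 0, 0]],
    [[0, 0, 0], [0, 0, 0]],
    [[0, 0, 0], [0, 0, 0]],
    [[0, 0, 0], [0, 0, 0]],
    [[0, 0, 0], [0, 0, 0]],
    [[0, 0, 0], [0, 0, 0]],
    [[0, 0, 0], [0, 0, 0]],
    [[0, 0, 0], [0, 0, 0]],
    [[0, 0, 0], [0, 0, 0]],
  ],
  hand=1,
  force=12,
)

```text
t: 5.65
position: [0.5069, -0.2245, 0.0826]
tool_rot: [[0.263, 0.965, 0.001], [0.965, -0.263, -0.0], [0.0, 0.001, -1.0]]
ft_force: [2.7, -0.7, -0.9]
grip_width: 0.0113
grip_force: 12.0
```

Request:
apply_moves(
  series=[
    [[0, -0.19, -0.24], [0, 0, 0]],
    [[0, -0.19, -0.23], [0, 0, 0]],
    [[0, -0.2, -0.22], [0, 0, 0]],
    [[0, -0.21, -0.22], [0, 0, 0]],
    [[0, 0, 0], [0, 0, 0]],
  ],
)

```text
t: 6.15
position: [0.4991, -0.2224, 0.0922]
tool_rot: [[0.263, 0.965, 0.001], [0.965, -0.263, -0.0], [0.0, 0.001, -1.0]]
ft_force: [4.3, -1.0, -3.5]
grip_width: 0.0112
grip_force: 12.0
```

Request:
apply_moves(
  series=[
    [[0, -0.22, -0.21], [0, 0, 0]],
    [[0, -0.22, -0.2], [0, 0, 0]],
    [[0, -0.23, -0.19], [0, 0, 0]],
    [[0, -0.24, -0.19], [0, 0, 0]],
    [[0, -0.24, -0.18], [0, 0, 0]],
    [[0, -0.25, -0.17], [0, 0, 0]],
    [[0, 0, 0], [0, 0, 0]],
  ],
  force=15,
)

```text
t: 6.85
position: [0.4867, -0.2188, 0.1036]
tool_rot: [[0.263, 0.965, 0.003], [0.965, -0.263, -0.0], [0.0, 0.003, -1.0]]
ft_force: [6.8, -2.0, -5.3]
grip_width: 0.0111
grip_force: 15.0
```

Request:
apply_moves(
  series=[
    [[0, -0.13, -0.08], [0, 0, 0]],
    [[0, -0.13, -0.08], [0, 0, 0]],
    [[0, -0.13, -0.08], [0, 0, 0]],
    [[0, -0.13, -0.07], [0, 0, 0]],
    [[0, -0.13, -0.07], [0, 0, 0]],
    [[0, -0.13, -0.07], [0, 0, 0]],
    [[0, -0.14, -0.07], [0, 0, 0]],
    [[0, -0.14, -0.06], [0, 0, 0]],
    [[0, -0.14, -0.06], [0, 0, 0]],
    [[0, -0.14, -0.06], [0, 0, 0]],
    [[0, -0.14, -0.06], [0, 0, 0]],
    [[0, -0.14, -0.06], [0, 0, 0]],
    [[0, 0, 0], [0, 0, 0]],
  ],
)

```text
t: 8.15
position: [0.4722, -0.2148, 0.1119]
tool_rot: [[0.263, 0.965, 0.005], [0.965, -0.263, -0.001], [0.001, 0.005, -1.0]]
ft_force: [9.8, -4.2, -7.2]
grip_width: 0.0114
grip_force: 15.0
```

Request:
apply_moves(
  series=[
    [[0, 0, 0], [0, 0, 0]],
    [[0, 0, 0], [0, 0, 0]],
    [[0, 0, 0], [0, 0, 0]],
    [[0, 0, 0], [0, 0, 0]],
    [[0, 0, 0], [0, 0, 0]],
    [[0, 0, 0], [0, 0, 0]],
    [[0, 0, 0], [0, 0, 0]],
    [[0, 0, 0], [0, 0, 0]],
    [[0, 0, 0], [0, 0, 0]],
    [[0, 0, 0], [0, 0, 0]],
  ],
  hand=0.2,
)

```text
t: 9.15
position: [0.4697, -0.2144, 0.1113]
tool_rot: [[0.263, 0.965, -0.0], [0.965, -0.263, 0.0], [-0.0, -0.0, -1.0]]
ft_force: [-0.3, 0.3, -0.6]
grip_width: 0.0743
grip_force: 0.0
```

```bash
cat > lid.py <<'E'
from kin import *;from h import *
np.set_printoptions(precision=4,suppress=True)
def lid(cam='scene'):
    m=camera_model(cam);im,d=snapshot(cam)
    v,u=np.mgrid[0:384,0:512]
    p=np.stack([(u-m['cx'])/m['fx']*d,-(v-m['cy'])/m['fy']*d,-d],-1)
    P=(p@np.array(m['rotation']).T+np.array(m['position'])).reshape(-1,3)[d.ravel()>0]
    return im,(P-O)@Rz*1000
if __name__=='__main__':
    s=observe();print(s['t'],s['joints'],s['ft_force'],s['grip_width'],s['position'],'case',(s['position']-O)@Rz*1000)
    im,C=lid('scene')
    B=C[(abs(C[:,1])<70)&(C[:,2]>110)&(C[:,2]<300)&(C[:,0]>-120)&(C[:,0]<140)]
    # histogram: for height bands, median x
    for z in range(110,290,20):
        S=B[(B[:,2]>=z)&(B[:,2]<z+20)]
        if len(S)>5:print(z+10,len(S),np.percentile(S[:,0],[5,50,95]))
    print('top z',np.percentile(B[:,2],99.5) if len(B) else 0)
    K=C[(C[:,1]<-125)&(C[:,1]>-150)&(C[:,2]>80)&(C[:,2]<160)&(abs(C[:,0])<60)]
    print('bar',len(K),np.median(K,0) if len(K) else 0)
    cv2.imwrite('pics/s%d.png'%(s['t']*100),cv2.resize(im[110:270,170:320,::-1],(560,600)))
E
python3 lid.py;ls pics
```

```text
9.15 [ 29.7605  30.0761 -16.1781 123.6075  17.084   28.3809 -14.7029] [-0.2834  0.3401 -0.5989] 0.07428717382901129 [ 0.4697 -0.2144  0.1113] case [   2.5568 -170.6729  111.2996]
120 150 [90.2983 92.5084 94.7083]
140 154 [86.5651 89.5017 91.2647]
160 169 [84.0454 86.548  88.6854]
180 176 [80.9909 83.4601 85.776 ]
200 176 [78.132  80.5939 83.0242]
220 188 [75.0839 77.3925 79.7291]
240 150 [72.4709 74.9315 76.7737]
260 259 [53.8029 60.8191 78.1007]
280 140 [63.0484 72.6298 80.6408]
top z 274.021306439117
bar 29 [   3.894  -137.0822  134.1487]
crop.png
s915.png
scene0.png
top0.png
w1.png
w2.png
```

Run:
```python
from kin import *;from cell import *
s=observe();p0=s['position'];R0=np.array(s['tool_rot'])
A=p0+[0,0,.205];B=c2w(122,-20,316)
print(A,B,plan(A,Rdown(-15.2),B,Rdown(74.8),14))
```

```text
[ 0.46970948 -0.21437753  0.31629752] [ 0.62448823 -0.10028741  0.316     ] (array([0.26 , 1.502, 0.002]), array([-0.    , -0.    , -0.1122]))
```

View pics/s915.png

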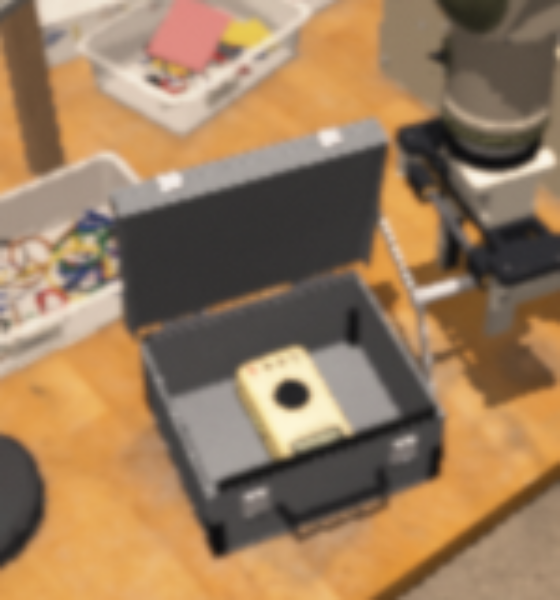

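Request:
apply_moves(
  series=[
    [[0, 0, -1.5], [0, 0, 0]],
    [[0, 0, -2], [0, 0, 0]],
    [[0, 0, -2.5], [0, 0, 0]],
    [[0, 0, -2.5], [0, 0, 0]],
    [[0, 0, -2.5], [0, 0, 0]],
    [[0, 0, -2.5], [0, 0, 0]],
    [[0, 0, -2.5], [0, 0, 0]],
    [[0, 0, -2.5], [0, 0, 0]],
    [[0, 0, -2], [0, 0, 0]],
    [[0, 0, 0], [0, 0, 0]],
  ],
)

```text
t: 10.2
position: [0.4708, -0.2146, 0.3188]
tool_rot: [[0.263, 0.965, 0.004], [0.965, -0.263, -0.002], [-0.001, 0.004, -1.0]]
ft_force: [-1.1, 0.2, -0.3]
grip_width: 0.0745
grip_force: 0.0
```

The picture shows the lid tilted forward, and the stay (at about (420,300)) unlocked with the fingers clear of it. Next I go behind the lid.

Request:
apply_moves(
  series=[
    [[0.26, 1.5, 0], [0, 0, -0.1122]],
    [[0.26, 1.5, 0], [0, 0, -0.1122]],
    [[0.26, 1.5, 0], [0, 0, -0.1122]],
    [[0.26, 1.5, 0], [0, 0, -0.1122]],
    [[0.26, 1.5, 0], [0, 0, -0.1122]],
    [[0.26, 1.5, 0], [0, 0, -0.1122]],
    [[0.26, 1.5, 0], [0, 0, -0.1122]],
    [[0.26, 1.5, 0], [0, 0, -0.1122]],
    [[0.26, 1.5, 0], [0, 0, -0.1122]],
    [[0.26, 1.5, 0], [0, 0, -0.1122]],
    [[0.26, 1.5, 0], [0, 0, -0.1122]],
    [[0.26, 1.5, 0], [0, 0, -0.1122]],
    [[0.26, 1.5, 0], [0, 0, -0.1122]],
    [[0.26, 1.5, 0], [0, 0, -0.1122]],
    [[0, 0, 0], [0, 0, 0]],
    [[0, 0, 0], [0, 0, 0]],
  ],
  hand=1,
)

```text
t: 11.8
position: [0.624, -0.1009, 0.3154]
tool_rot: [[-0.964, 0.266, -0.001], [0.266, 0.964, 0.0], [0.001, -0.0, -1.0]]
ft_force: [0.3, -0.1, -0.2]
grip_width: 0.0005
grip_force: 0.0
```

```bash
python3 lid.py
```

```text
11.8 [ 32.624   27.9306 -43.1998  96.1463  20.8209  64.3406  58.1661] [ 0.3381 -0.088  -0.1779] 0.00047209988698221784 [ 0.624  -0.1009  0.3154] case [121.6421 -20.7121 315.3993]
120 154 [89.7223 92.5435 94.7025]
140 153 [86.8399 89.5091 91.9862]
160 156 [84.321  86.2932 88.6963]
180 182 [80.9979 83.141  85.6627]
200 178 [78.1961 80.5309 82.8215]
220 188 [75.1847 77.6141 79.8146]
240 151 [72.2992 74.7949 77.0788]
260 247 [53.7816 60.7078 76.5781]
280 152 [60.5085 72.9121 79.8224]
top z 273.5716854580317
bar 28 [   2.5824 -137.8067  134.727 ]
```

Request:
apply_moves(
  series=[
    [[0, 0, 1], [0, 0, 0]],
    [[0, 0, 2], [0, 0, 0]],
    [[0, 0, 2], [0, 0, 0]],
    [[0, 0, 1.5], [0, 0, 0]],
    [[0, 0, 0.5], [0, 0, 0]],
    [[0.5, 0, 0], [0, 0, 0]],
    [[0.5, 0, 0], [0, 0, 0]],
    [[0.4, 0, 0], [0, 0, 0]],
    [[0.3, 0, 0], [0, 0, 0]],
    [[0.3, 0, 0], [0, 0, 0]],
    [[0, 0, 0], [0, 0, 0]],
  ],
)

```text
t: 12.95
position: [0.6047, -0.0952, 0.2467]
tool_rot: [[-0.965, 0.263, 0.0], [0.263, 0.965, -0.0], [-0.0, -0.0, -1.0]]
ft_force: [-0.4, 0.3, 1.0]
grip_width: 0.0001
grip_force: 0.0
```

Request:
apply_moves(
  series=[
    [[0.25, 0, 0], [0, 0, 0]],
    [[0.25, 0, 0], [0, 0, 0]],
    [[0.25, 0, 0], [0, 0, 0]],
    [[0.25, 0, 0], [0, 0, 0]],
  ],
)

```text
t: 13.35
position: [0.5968, -0.0929, 0.2465]
tool_rot: [[-0.965, 0.263, 0.003], [0.263, 0.965, -0.0], [-0.003, 0.001, -1.0]]
ft_force: [8.4, -2.9, -3.9]
grip_width: 0.0006
grip_force: 3.7
```

Request:
apply_moves(
  series=[
    [[0.24, 0, 0.01], [0, 0, 0]],
    [[0.24, 0, 0.01], [0, 0, 0]],
    [[0.24, 0, 0.02], [0, 0, 0]],
    [[0.24, 0, 0.02], [0, 0, 0]],
    [[0.24, 0, 0.02], [0, 0, 0]],
    [[0.23, 0, 0.03], [0, 0, 0]],
  ],
)

```text
t: 13.95
position: [0.5841, -0.0895, 0.2458]
tool_rot: [[-0.965, 0.263, 0.005], [0.263, 0.965, -0.0], [-0.005, 0.001, -1.0]]
ft_force: [8.3, -2.0, -2.7]
grip_width: 0.0004
grip_force: 4.0
```

Request:
apply_moves(
  series=[
    [[0.31, 0, 0.04], [0, 0, 0]],
    [[0.31, 0, 0.04], [0, 0, 0]],
    [[0.31, 0, 0.05], [0, 0, 0]],
    [[0.31, 0, 0.06], [0, 0, 0]],
    [[0.31, 0, 0.06], [0, 0, 0]],
    [[0.31, 0, 0.07], [0, 0, 0]],
    [[0.3, 0, 0.07], [0, 0, 0]],
    [[0.3, 0, 0.08], [0, 0, 0]],
    [[0.3, 0, 0.09], [0, 0, 0]],
    [[0.3, 0, 0.1], [0, 0, 0]],
  ],
)

```text
t: 14.95
position: [0.5549, -0.0814, 0.2395]
tool_rot: [[-0.965, 0.263, 0.006], [0.263, 0.965, -0.0], [-0.006, 0.001, -1.0]]
ft_force: [8.6, -2.3, -0.9]
grip_width: 0.0006
grip_force: 3.9
```

```bash
cat > st.py <<'E'
from kin import *;from cell import *
s=observe();c=(s['position']-O)@Rz*1000;v=c[[0,2]]-[7.5,0]-H
print(s['t'],c,'rad',np.hypot(*v),'psi',np.arctan2(-v[0],v[1]),'a',np.arctan2(-v[0],v[1])+.215,'F',s['ft_force'],np.linalg.norm(s['ft_force']))
E
python3 st.py
```

```text
14.95 [ 49.89184405 -20.02493406 239.48453921] rad 156.88264396379844 psi 0.30832546986192305 a 0.5233254698619231 F [ 8.6072198  -2.26159285 -0.93600928] 8.948471838870475
```

Request:
apply_moves(
  series=[
    [[0.297, 0, 0.1], [0, 0, 0]],
    [[0.295, 0, 0.105], [0, 0, 0]],
    [[0.293, 0, 0.11], [0, 0, 0]],
    [[0.29, 0, 0.116], [0, 0, 0]],
    [[0.288, 0, 0.122], [0, 0, 0]],
    [[0.286, 0, 0.128], [0, 0, 0]],
    [[0.283, 0, 0.133], [0, 0, 0]],
    [[0.28, 0, 0.139], [0, 0, 0]],
    [[0.278, 0, 0.145], [0, 0, 0]],
    [[0.275, 0, 0.15], [0, 0, 0]],
    [[0.272, 0, 0.156], [0, 0, 0]],
    [[0.268, 0, 0.161], [0, 0, 0]],
  ],
)

```text
t: 16.15
position: [0.522, -0.0723, 0.224]
tool_rot: [[-0.965, 0.263, 0.006], [0.263, 0.965, -0.0], [-0.006, 0.001, -1.0]]
ft_force: [6.2, -2.6, 1.7]
grip_width: 0.0004
grip_force: 3.6
```

```bash
python3 st.py
```

```text
16.15 [ 15.70212758 -19.8429965  224.01834173] rad 157.00894195411482 psi 0.5479938481041019 a 0.7629938481041019 F [ 6.24201167 -2.64986162  1.681418  ] 6.986532962756536
```

Request:
apply_moves(
  series=[
    [[0.265, 0, 0.166], [0, 0, 0]],
    [[0.262, 0, 0.172], [0, 0, 0]],
    [[0.258, 0, 0.177], [0, 0, 0]],
    [[0.255, 0, 0.182], [0, 0, 0]],
    [[0.251, 0, 0.187], [0, 0, 0]],
    [[0.247, 0, 0.192], [0, 0, 0]],
    [[0.243, 0, 0.197], [0, 0, 0]],
    [[0.239, 0, 0.202], [0, 0, 0]],
    [[0.235, 0, 0.206], [0, 0, 0]],
    [[0.231, 0, 0.211], [0, 0, 0]],
    [[0.227, 0, 0.216], [0, 0, 0]],
    [[0.222, 0, 0.22], [0, 0, 0]],
    [[0.218, 0, 0.225], [0, 0, 0]],
    [[0.214, 0, 0.229], [0, 0, 0]],
    [[0.209, 0, 0.233], [0, 0, 0]],
    [[0.204, 0, 0.237], [0, 0, 0]],
    [[0.2, 0, 0.241], [0, 0, 0]],
    [[0.195, 0, 0.245], [0, 0, 0]],
  ],
)

```text
t: 17.95
position: [0.4813, -0.0611, 0.1865]
tool_rot: [[-0.965, 0.263, 0.005], [0.263, 0.965, -0.0], [-0.005, 0.001, -1.0]]
ft_force: [5.5, -2.8, 3.5]
grip_width: 0.0002
grip_force: 3.1
```

```bash
python3 lid.py; python3 st.py
```

```text
17.95 [ 31.3962  25.3107 -41.7411 122.7817  26.0614  40.4955  46.9286] [ 5.527  -2.7724  3.5114] 0.0002229792937864511 [ 0.4813 -0.0611  0.1865] case [-26.4734 -19.6886 186.5059]
120 116 [62.0557 76.8231 92.2332]
140 126 [29.8482 44.9758 60.3578]
160 138 [-2.9735 10.7195 26.0966]
180 440 [-69.8387 -62.4427  -9.8239]
200 362 [-63.4953 -55.8525 -34.2373]
220 59 [-36.3215 -34.9701 -23.0365]
240 52 [-36.5822 -35.0043 -28.4621]
280 209 [-63.0162 -57.4856  -3.0737]
top z 299.4805978753231
bar 9 [ -58.1869 -137.0924  137.5128]
18.0 [-27.05216056 -19.73890099 186.14110659] rad 157.3415173314578 psi 0.9134294635397968 a 1.128429463539797 F [ 3.80653325 -1.90707113  0.47714986] 4.284190434358864
```

Request:
apply_moves(
  series=[
    [[0.187, 0, 0.251], [0, 0, 0]],
    [[0.182, 0, 0.255], [0, 0, 0]],
    [[0.177, 0, 0.258], [0, 0, 0]],
    [[0.172, 0, 0.262], [0, 0, 0]],
    [[0.166, 0, 0.265], [0, 0, 0]],
    [[0.161, 0, 0.268], [0, 0, 0]],
    [[0.156, 0, 0.272], [0, 0, 0]],
    [[0.15, 0, 0.275], [0, 0, 0]],
    [[0.145, 0, 0.277], [0, 0, 0]],
    [[0.139, 0, 0.28], [0, 0, 0]],
    [[0.134, 0, 0.283], [0, 0, 0]],
    [[0.128, 0, 0.286], [0, 0, 0]],
    [[0.122, 0, 0.288], [0, 0, 0]],
    [[0.116, 0, 0.291], [0, 0, 0]],
    [[0.11, 0, 0.293], [0, 0, 0]],
    [[0.105, 0, 0.295], [0, 0, 0]],
    [[0.1, 0, 0.297], [0, 0, 0]],
    [[0.093, 0, 0.299], [0, 0, 0]],
  ],
)

```text
t: 19.8
position: [0.4551, -0.054, 0.1357]
tool_rot: [[-0.965, 0.263, 0.001], [0.263, 0.965, 0.0], [-0.001, 0.001, -1.0]]
ft_force: [5.0, -0.5, 5.4]
grip_width: 0.0007
grip_force: 2.8
```

```bash
python3 st.py
```

```text
19.8 [-53.62516629 -19.70412704 135.74364249] rad 157.8964746781905 psi 1.2768761045411914 a 1.4918761045411915 F [ 4.95950151 -0.53257244  5.36617141] 7.326396398264942
```

Request:
apply_moves(
  series=[
    [[-0.1, 0, -0.7], [0, 0, 0]],
    [[0.5, 0, -0.5], [0, 0, 0]],
    [[0.9, 0, 0], [0, 0, 0]],
    [[0.6, 0, 0], [0, 0, 0]],
    [[0, 0, 0.4], [0, 0, 0]],
    [[0, 0, 0.3], [0, 0, 0]],
    [[0, 0, 0.2], [0, 0, 0]],
    [[0, 0, 0.1], [0, 0, 0]],
  ],
)

```text
t: 20.6
position: [0.4357, -0.0492, 0.1373]
tool_rot: [[-0.965, 0.263, -0.001], [0.263, 0.965, -0.0], [0.001, -0.0, -1.0]]
ft_force: [-2.0, 0.3, 4.4]
grip_width: 0.0006
grip_force: 1.8
```

```bash
python3 st.py
```

```text
20.6 [-73.60111694 -20.18024093 137.25653301] rad 177.50710444784113 psi 1.3013234920057621 a 1.5163234920057622 F [-1.97008712  0.31317841  4.36373474] 4.798073037701892
```

Request:
apply_moves(
  series=[
    [[0.03, 0, 0.25], [0, 0, 0]],
    [[0.03, 0, 0.25], [0, 0, 0]],
    [[0.03, 0, 0.25], [0, 0, 0]],
    [[0.03, 0, 0.25], [0, 0, 0]],
    [[0.02, 0, 0.2], [0, 0, 0]],
    [[0.02, 0, 0.2], [0, 0, 0]],
  ],
)

```text
t: 21.2
position: [0.4342, -0.0488, 0.1234]
tool_rot: [[-0.965, 0.263, -0.001], [0.263, 0.965, -0.0], [0.001, -0.0, -1.0]]
ft_force: [-2.6, 1.5, 4.9]
grip_width: 0.0003
grip_force: 2.3
```

Request:
apply_moves(
  series=[
    [[0.01, 0, 0.1], [0, 0, 0]],
    [[0.01, 0, 0.1], [0, 0, 0]],
    [[0.01, 0, 0.1], [0, 0, 0]],
    [[0.01, 0, 0.1], [0, 0, 0]],
  ],
)

```text
t: 21.6
position: [0.4341, -0.0487, 0.1196]
tool_rot: [[-0.965, 0.263, -0.0], [0.263, 0.965, -0.0], [0.0, -0.0, -1.0]]
ft_force: [-2.5, 0.9, 3.5]
grip_width: 0.0004
grip_force: 1.9
```

Request:
apply_moves(
  series=[
    [[0, 0, 0.1], [0, 0, 0]],
    [[0, 0, 0.1], [0, 0, 0]],
    [[0, 0, 0.1], [0, 0, 0]],
  ],
)

```text
t: 21.9
position: [0.4341, -0.0487, 0.1165]
tool_rot: [[-0.965, 0.263, -0.0], [0.263, 0.965, -0.0], [0.0, -0.0, -1.0]]
ft_force: [-3.0, 0.1, 3.8]
grip_width: 0.0006
grip_force: 1.9
```

Request:
apply_moves(
  series=[
    [[0, 0, 0.1], [0, 0, 0]],
    [[0, 0, 0.1], [0, 0, 0]],
  ],
)

```text
t: 22.1
position: [0.434, -0.0487, 0.1145]
tool_rot: [[-0.965, 0.263, -0.0], [0.263, 0.965, -0.0], [0.0, -0.0, -1.0]]
ft_force: [-3.1, 1.7, 4.6]
grip_width: 0.0003
grip_force: 2.4
```

Request:
apply_moves(
  series=[
    [[0, 0, 0.1], [0, 0, 0]],
    [[0, 0, 0.1], [0, 0, 0]],
  ],
)

```text
t: 22.3
position: [0.4338, -0.0486, 0.1127]
tool_rot: [[-0.965, 0.263, -0.0], [0.263, 0.965, -0.0], [0.0, -0.0, -1.0]]
ft_force: [-4.8, 0.9, 10.1]
grip_width: 0.0003
grip_force: 5.3
```

Request:
apply_moves(
  series=[
    [[0, 0, 0.07], [0, 0, 0]],
    [[0, 0, 0], [0, 0, 0]],
  ],
)

```text
t: 22.5
position: [0.4338, -0.0486, 0.112]
tool_rot: [[-0.965, 0.263, -0.0], [0.263, 0.965, -0.0], [0.0, -0.0, -1.0]]
ft_force: [-4.3, 1.1, 8.5]
grip_width: 0.0003
grip_force: 4.2
```

Request:
apply_moves(
  series=[
    [[0, 0, 0.05], [0, 0, 0]],
    [[0, 0, 0.05], [0, 0, 0]],
    [[0, 0, 0], [0, 0, 0]],
  ],
)

```text
t: 22.8
position: [0.4336, -0.0486, 0.1112]
tool_rot: [[-0.965, 0.263, -0.0], [0.263, 0.965, -0.0], [0.0, -0.001, -1.0]]
ft_force: [-5.7, 0.9, 11.9]
grip_width: 0.0007
grip_force: 6.2
```

Request:
apply_moves(
  series=[
    [[0, 0, -0.1], [0, 0, 0]],
    [[0, 0, -0.2], [0, 0, 0]],
    [[0, 0, -0.5], [0, 0, 0]],
    [[0, 0, -1], [0, 0, 0]],
    [[0, 0, -2], [0, 0, 0]],
    [[0, 0, -2], [0, 0, 0]],
    [[0, 0, -2], [0, 0, 0]],
    [[0, 0, 0], [0, 0, 0]],
    [[0, 0, 0], [0, 0, 0]],
    [[0, 0, 0], [0, 0, 0]],
  ],
)

```text
t: 23.8
position: [0.4338, -0.0489, 0.1886]
tool_rot: [[-0.965, 0.263, -0.001], [0.263, 0.965, -0.0], [0.001, -0.0, -1.0]]
ft_force: [-0.4, 0.3, 0.7]
grip_width: 0.0008
grip_force: 0.0
```

Run:
```python
from lid import *
s=observe();print(s['t'],s['position'],s['ft_force'])
for c in('scene','top'):
    im,C=lid(c)
    for x in(-75,-50,-25,0,25,50,75):
        S=C[(abs(C[:,0]-x)<8)&(C[:,1]>10)&(C[:,1]<90)&(C[:,2]>60)&(C[:,2]<150)]
        print(c,x,len(S),np.median(S[:,2]))
    cv2.imwrite(f'pics/end_{c}.png',im[:,:,::-1])
```

```text
23.8 [ 0.4338 -0.0489  0.1886] [-0.3735  0.2713  0.6745]
scene -75 122 112.89836358915568
scene -50 121 112.30350801510392
scene -25 110 112.58989235487354
scene 0 105 111.7333372946524
scene 25 96 111.49437004412465
scene 50 87 111.81800730137303
scene 75 85 110.92153752541323
top -75 3 109.36080433635986
top -50 0 nan
top -25 0 nan
top 0 0 nan
top 25 17 111.84107260724386
top 50 44 112.94802432083662
top 75 65 109.99429205702049
  return _methods._mean(a, axis=axis, dtype=dtype,
  ret = ret.dtype.type(ret / rcount)
```

View pics/end_scene.png

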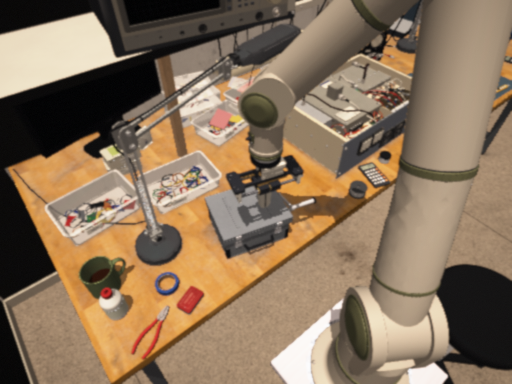

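The picture shows the lid closed at about (250,215), the stay folded and the bystanders in place. I'll check by touch that the lid hasn't sprung back.

Request:
apply_moves(
  series=[
    [[0, 0, 2], [0, 0, 0]],
    [[0, 0, 2], [0, 0, 0]],
    [[0, 0, 2], [0, 0, 0]],
    [[0, 0, 1], [0, 0, 0]],
    [[0, 0, 0.3], [0, 0, 0]],
    [[0, 0, 0.2], [0, 0, 0]],
    [[0, 0, 0.1], [0, 0, 0]],
    [[0, 0, 0], [0, 0, 0]],
  ],
)

```text
t: 24.7
position: [0.4344, -0.0488, 0.1133]
tool_rot: [[-0.965, 0.263, 0.001], [0.263, 0.965, -0.0], [-0.001, 0.0, -1.0]]
ft_force: [-0.2, -0.3, -0.2]
grip_width: 0.0004
grip_force: 0.0
```

Request:
apply_moves(
  series=[
    [[0, 0, 0.1], [0, 0, 0]],
    [[0, 0, 0], [0, 0, 0]],
  ],
)

```text
t: 24.9
position: [0.4344, -0.0488, 0.1125]
tool_rot: [[-0.965, 0.263, 0.001], [0.263, 0.965, -0.0], [-0.001, -0.0, -1.0]]
ft_force: [-0.8, -0.1, 4.3]
grip_width: 0.0004
grip_force: 2.3
```

Request:
apply_moves(
  series=[
    [[0, 0, 0.1], [0, 0, 0]],
    [[0, 0, 0], [0, 0, 0]],
  ],
)

```text
t: 25.1
position: [0.4343, -0.0488, 0.1116]
tool_rot: [[-0.965, 0.263, 0.001], [0.263, 0.965, -0.001], [-0.001, -0.0, -1.0]]
ft_force: [-1.4, 0.0, 9.4]
grip_width: 0.0003
grip_force: 4.2
```

Request:
apply_moves(
  series=[
    [[0, 0, 0.05], [0, 0, 0]],
    [[0, 0, 0.05], [0, 0, 0]],
    [[0, 0, 0], [0, 0, 0]],
  ],
)

```text
t: 25.4
position: [0.4342, -0.0488, 0.1108]
tool_rot: [[-0.965, 0.263, 0.001], [0.263, 0.965, -0.001], [-0.001, -0.001, -1.0]]
ft_force: [-3.7, 1.0, 12.6]
grip_width: 0.0001
grip_force: 6.6
```

Request:
apply_moves(
  series=[
    [[0, 0, -0.1], [0, 0, 0]],
    [[0, 0, -0.2], [0, 0, 0]],
    [[0, 0, -0.5], [0, 0, 0]],
    [[0, 0, -1], [0, 0, 0]],
    [[0, 0, -2], [0, 0, 0]],
    [[0, 0, -2], [0, 0, 0]],
    [[0, 0, -2], [0, 0, 0]],
    [[0, 0, -2], [0, 0, 0]],
    [[0, 0, 0], [0, 0, 0]],
    [[0, 0, 0], [0, 0, 0]],
    [[0, 0, 0], [0, 0, 0]],
    [[0, 0, 0], [0, 0, 0]],
  ],
)

```text
t: 26.6
position: [0.4337, -0.0487, 0.2073]
tool_rot: [[-0.965, 0.263, -0.001], [0.263, 0.965, 0.0], [0.001, -0.0, -1.0]]
ft_force: [0.9, 0.9, -0.1]
grip_width: 0.0004
grip_force: 0.0
```

```bash
python3 -c "
from cell import *
print(observe()['ft_force']);print(job_done())"
```

```text
[ 0.94118437  0.88291853 -0.07306361]
the job is handed in; nothing more can be done
None
```

The job is handed in at about 27 s (no verdict was returned): I released the stay, lowered the lid and pressed it to about 13 N; after letting go it rested slightly risen but still on the squeezed seal (felt by touch), and the robot is clear of the case.

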